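# Tip white serving tiles out of their tray and pile them on the board

### The job

Get out every white serving tile that lies flush in the dark wooden tray: press down its near end so that its far end tips up and can be taken. Stack the tiles flat in one square, neatly aligned pile near the middle of the small chopping board, and press the emptied metal beds of the tray level again. Do not knock over the spice jar or the mug beside them.

Things in the scene. Friction and masses are not known exactly. Their poses are not given: they have to be found in the camera images.
- tray: fixed dark wooden tray, 138 (x) by 304 (y) by 40 mm high; origin: centre of its underside; +x points to its far side, away from the robot. Four pockets 54 mm wide, x = -61 to +57 mm, centred at y = +114, +38, -38, -114 mm, hold tile0 to tile3 on rocking beds bed0 to bed3. Ribs 22 mm wide between them are flush with the top. The near wall is cut down to 18 mm so that a tile's near end can be pressed
- tile0_c (a point): white melamine serving tile, a plain flat bar 110 mm long (its x) by 50 mm wide (its y) by 12 mm thick (its z), 80 g, the same on both faces; this point is its centre. At the start it lies in a pocket of the tray, its top flush with the tray's top, its x along the tray's x. Absent in some runs (then None from the start)
- tile1_c (a point): white melamine serving tile, a plain flat bar 110 mm long (its x) by 50 mm wide (its y) by 12 mm thick (its z), 80 g, the same on both faces; this point is its centre. At the start it lies in a pocket of the tray, its top flush with the tray's top, its x along the tray's x. Absent in some runs (then None from the start)
- tile2_c (a point): white melamine serving tile, a plain flat bar 110 mm long (its x) by 50 mm wide (its y) by 12 mm thick (its z), 80 g, the same on both faces; this point is its centre. At the start it lies in a pocket of the tray, its top flush with the tray's top, its x along the tray's x. Absent in some runs (then None from the start)
- tile3_c (a point): white melamine serving tile, a plain flat bar 110 mm long (its x) by 50 mm wide (its y) by 12 mm thick (its z), 80 g, the same on both faces; this point is its centre. At the start it lies in a pocket of the tray, its top flush with the tray's top, its x along the tray's x. Absent in some runs (then None from the start)
- bed0 (a joint): leftmost (y = +114 mm) metal bed: 0 = level, 0.5 rad = fully tipped, near (-x) end down, far end and tile up (top edge about 33 mm above the tray). Friction holds it where it is left, tile or not; it takes 2 to 5 N to rock. Axle along y at tray x = -18, z = 25 mm. Level, its plate's top is at tray z = 28 mm, x = -57 to +54, 49 mm wide; a 6 mm lip at its near end stops the tile sliding off
- bed1 (a joint): second (y = +38 mm) metal bed: 0 = level, 0.5 rad = fully tipped, near (-x) end down, far end and tile up (top edge about 33 mm above the tray). Friction holds it where it is left, tile or not; it takes 2 to 5 N to rock. Axle along y at tray x = -18, z = 25 mm. Level, its plate's top is at tray z = 28 mm, x = -57 to +54, 49 mm wide; a 6 mm lip at its near end stops the tile sliding off
- bed2 (a joint): third (y = -38 mm) metal bed: 0 = level, 0.5 rad = fully tipped, near (-x) end down, far end and tile up (top edge about 33 mm above the tray). Friction holds it where it is left, tile or not; it takes 2 to 5 N to rock. Axle along y at tray x = -18, z = 25 mm. Level, its plate's top is at tray z = 28 mm, x = -57 to +54, 49 mm wide; a 6 mm lip at its near end stops the tile sliding off
- bed3 (a joint): rightmost (y = -114 mm) metal bed: 0 = level, 0.5 rad = fully tipped, near (-x) end down, far end and tile up (top edge about 33 mm above the tray). Friction holds it where it is left, tile or not; it takes 2 to 5 N to rock. Axle along y at tray x = -18, z = 25 mm. Level, its plate's top is at tray z = 28 mm, x = -57 to +54, 49 mm wide; a 6 mm lip at its near end stops the tile sliding off
- board_top (a point): centre of the top of the small loose wooden chopping board, 56 mm above the table; board 190 (its x) by 250 mm (its y), heavy; it stands beside the tray on either side
- spice: spice jar with green cap, 46 mm wide, 105 mm tall; origin at the centre of its underside, z up
- mug: green and white mug, 78 mm wide, 101 mm tall; origin at the centre of its underside, z up

How it is judged:
By the outcome, as a careful person would: the job done as asked, in the order asked, and still so for the second after the job is handed in, with the robot touching nothing.
Of tile0, tile1, tile2, tile3 only 3 to 4 are there at a start; the rules pass over those that are not, and their reading is None.
At some moment in a run one of board may be knocked a few centimetres aside while the robot is not near it.
Once in a run the grip may slacken for a moment while it holds something.
It also fails if it takes over 210 s, if anything falls off the work surface, if the arm or the gripper's body presses on something with over 40 N, if the wrist force passes 120 N, or if a joint passes its speed limit or range.

### The arm

A 6-joint arm with a two-finger parallel gripper is mounted at the origin on a cart in front of the work surface, level with it; the furniture and walls round the work are solid. World frame = base frame: x ahead of the robot, y to its left, z up, the work surface at z = 0. Lengths are in m, angles in rad, forces in N, time in s.
With the tool pointing down it reaches from about 0.35 to 0.775 m from the base axis. Payload 5.5 kg.
Tool frame: the origin (TCP) lies midway between the tips of the shut fingers; the grasp point (between the pads) lies 19 mm behind it; z points along the fingers, y is the line along which they close (so a half turn about z gives the same grasp; the last joint's range is limited). The gripper opens to 85 mm and grips with 20 to 120 N. Pads are 22 mm wide; open, the fingers measure 114 mm over their backs; the gripper's body (76 mm by 85 mm) begins 54 mm behind the grasp point. The pads swing forward as they close: fully open they stand 13 mm farther back than shut.
Start: joints at [-1.271, 0.313, 0.046, 1.304, 0, 1.431], TCP at [0.245, -0.52, 0.231] pointing down, gripper open.
Joint ranges: [-2.76, 2.76], [-0.86, 1.69], [-1.03, 1.26], [-2.2, 2.34], [-1.47, 1.5], [-3.14, 3.14]. Speed limits (rad/s): [2.57, 2.57, 3.14, 3.14, 3.14, 3.14].

### API

Orientations are given as a unit quaternion [w, x, y, z].
In Python, from workcell import env gives the robot as it stands.
- The arm moves only by the tool move_arm, never from a script. Its argument "targets" is a list of rows, each a list of 3 entries, a list of its own where there are three numbers: the shift along the tool's x, y, z in mm, then the turn, a rotation vector about the tool's x, y, z in units of 10 degrees (1.0 is 10 degrees), then the closure, from -1 (fully open) to 1 (shut). In form: [[[dx, dy, dz], [ax, ay, az], gripper], ...]. A call has 1 to 5 rows; each row is the pose to reach, as a shift and turn from the pose commanded when the call began, along the tool's axes at that moment; what a row does not reach only later rows make up. A row lasts 1/8 s, in which the tool goes at most 62.5 mm and 10.7 degrees, less where a joint would pass 70% of its speed; a pose out of reach is approached as far as the arm can. A call with a gripper value outside its range is refused whole. The fingers move at their own pace and stop on an object; "squeeze" is the grip in N (left out, the last holds). Time passes only in rows, so rows that repeat a pose let the fingers close. It gives the time, the measured TCP pose, the force, the opening and the grip force at its end, in the units of the state.
- env.get_state(): the state, without advancing time (a new reading comes with each control period).
- env.read_camera(name): name is "side" or "top"; returns a dict with "pixels" (384x512x3 uint8, red, green, blue), "fovy" (degrees; the focal length in pixels is half the picture's height over the tangent of half this angle, whatever the lens; pixels are square), "cx", "cy" (the principal point, pixels), "extrinsics" (4x4, takes a point from world to camera coordinates). Camera axes: x right, y up, looking along -z (the intrinsics and any distortion apply to the point x, -y, -z); pixel columns grow to the right and rows downward; lengths in m; the calibration is good to about 2 mm. A picture is of the moment at which its call begins. There is no depth.
- env.hand_in(): hands the job in; it is judged then, once.
Trained networks look in a picture, given as the dict that the camera call returned (one of the last four; its "shot" number tells which), for a name from the list of things; names that differ only in an ending like _2 or _b are one class to them, and where a whole thing is asked for, a point or a joint stands for the part that bears it (a point fixed in the world has none). Each returns a list of dicts, best first, with "confidence" (0 to 1); they miss things now and then, are a little off and sometimes report something else, mostly with a low value. They report only what shows in the picture. A call takes as long as a camera call.
- env.spot_in(thing, picture): "centre" ([x, y, z] in m, in world coordinates, good to about 4 mm: the middle of the surface that is visible of it).
- env.regions_of(thing, picture): "mask" (384x512 bool, what is visible of it).
- env.landmark_of(thing, picture): "centre" ([x, y, z] in m, in world coordinates, good to about 4 mm: a listed point, or the origin of a listed thing).
The state is a dict: "clock": time; "joint_pos": joint angles; "qvel": joint speeds; "tau": joint torques, N m; "tcp_pos": TCP position; "orientation": TCP orientation; "wrist_force": force on the tool from outside, world axes, zero at the start; "ft_torque": the same for the moment, N m; "finger_gap": finger opening in m; "grip_force": force on a finger pad.
Only numpy, scipy, OpenCV 4.12 (cv2) and the standard library are available. Lean on these libraries where they do the work, as an engineer would, in place of code of your own. Each camera call takes 0.05 s, during which the arm holds its last target. There are 200 camera calls.

## Working session

There is one attempt and no reset: what is moved stays moved. The work goes in short steps, Python scripts to look and compute and a tool call to move; the robot and the scene stay as the last step left them, time stands still between calls to the robot, and variables do not carry over. Pictures are saved under pics/ and viewed, at most 14 in all, crops included, and the job is handed in when it is done.

Besides the shell and the picture viewer there is one more tool, called as name(argument=value, ...) on one line, values as JSON. move_arm: Moves the arm, as the interface text tells. Its arguments: {"type":"object","properties":{"targets":{"type":"array","items":{"type":"array"}},"squeeze":{"type":"number"}},"required":["targets"]}

```bash
ls; mkdir -p pics; python3 - <<'E'
from workcell import env
import cv2,numpy as np
s=env.get_state(); print({k:np.round(v,3).tolist() for k,v in s.items()})
for n in ("top","side"):
    p=env.read_camera(n); cv2.imwrite(f"pics/{n}0.png",p["pixels"][:,:,::-1])
    print(n,p["fovy"],p["cx"],p["cy"],np.round(p["extrinsics"],3).tolist(),[k for k in p])
    for t in ["tray","tile0_c","tile1_c","tile2_c","tile3_c","board_top","spice","mug"]:
        print(t,[(np.round(r["centre"],3).tolist(),round(r["confidence"],2)) for r in env.landmark_of(t,p)][:4])
E
```

```text
pics
{'clock': 0.0, 'joint_pos': [-1.271, 0.314, 0.045, 1.304, 0.0, 1.431], 'qvel': [-0.0, 0.001, 0.0, 0.002, -0.0, 0.0], 'tau': [0.0, -48.062, 29.854, 0.019, -0.0, -0.0], 'tcp_pos': [0.245, -0.52, 0.23], 'orientation': [-0.001, 0.976, 0.218, -0.0], 'wrist_force': [0.06, -0.456, 0.128], 'ft_torque': [-0.061, -0.067, -0.029], 'grip_force': 0.0, 'finger_gap': 0.085}
top 42.92038334144063 254.4216267560232 186.68073486930487 [[-0.022, -1.0, 0.007, -0.139], [0.996, -0.021, 0.091, -0.599], [-0.091, 0.009, 0.996, -1.713], [0.0, 0.0, 0.0, 1.0]] ['pixels', 'fovy', 'cx', 'cy', 'extrinsics', 'shot']
tray [([0.51, 0.108, -0.001], 0.69)]
tile0_c [([0.515, 0.225, 0.031], 0.72)]
tile1_c [([0.51, 0.146, 0.035], 0.67)]
tile2_c [([0.512, 0.077, 0.031], 0.65)]
tile3_c [([0.514, -0.006, 0.036], 0.91)]
board_top [([0.506, -0.278, 0.052], 0.59)]
spice [([0.73, -0.275, -0.001], 0.75)]
mug [([0.564, -0.561, -0.001], 0.97)]
side 54.706189724864416 257.3193010529625 191.83681448405312 [[0.992, -0.129, -0.02, -0.622], [0.087, 0.538, 0.838, -0.035], [-0.097, -0.833, 0.545, -1.324], [0.0, 0.0, 0.0, 1.0]] ['pixels', 'fovy', 'cx', 'cy', 'extrinsics', 'shot']
tray [([0.514, 0.106, -0.002], 0.78)]
tile0_c [([0.511, 0.22, 0.035], 0.6)]
tile1_c [([0.518, 0.144, 0.035], 0.69)]
tile2_c [([0.515, 0.069, 0.035], 0.63), ([0.515, 0.109, -0.006], 0.26)]
tile3_c [([0.51, -0.005, 0.035], 0.48)]
board_top [([0.502, -0.272, 0.048], 0.71), ([0.511, 0.223, 0.034], 0.68)]
spice [([0.724, -0.278, -0.003], 0.7), ([0.515, 0.068, 0.036], 0.41)]
mug [([0.563, -0.56, 0.0], 0.56)]
```

View pics/top0.png

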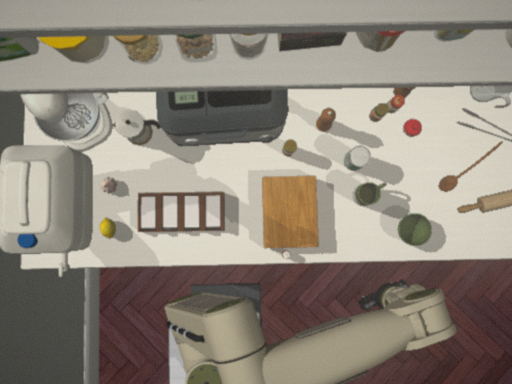

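View pics/side0.png

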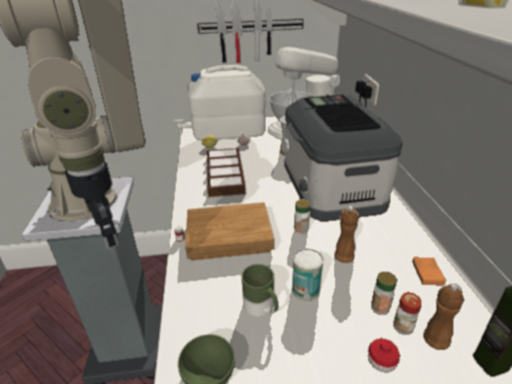

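The top view shows the tray at pixels (138-224, 192-231) with white pockets, the board at (262-318, 176-247), the spice jar at (289,147) and the mug at (368,193). The side view shows the tray at (225,170) and the board at (230,230). Next I'll refine the tray and board poses.

```bash
cat > h.py <<'E'
from workcell import env
import cv2,numpy as np
from scipy.spatial.transform import Rotation as R
def cam(n): return env.read_camera(n)
def K(p):
    f=192/np.tan(np.radians(p["fovy"]/2)); return f
def unproj(p,uv,z):
    f=K(p); E=np.array(p["extrinsics"]); uv=np.atleast_2d(uv).astype(float)
    d=np.c_[(uv[:,0]-p["cx"])/f,-(uv[:,1]-p["cy"])/f,-np.ones(len(uv))]@E[:3,:3]
    c=-E[:3,:3].T@E[:3,3]
    return c+d*((z-c[2])/d[:,2])[:,None]
def proj(p,X):
    f=K(p); E=np.array(p["extrinsics"]); c=np.atleast_2d(X)@E[:3,:3].T+E[:3,3]
    return np.c_[p["cx"]+f*c[:,0]/-c[:,2],p["cy"]-f*c[:,1]/-c[:,2]]
def lm(t,p):
    return [(np.round(r["centre"],4).tolist(),round(r["confidence"],2)) for r in env.landmark_of(t,p)][:2]
def rect(t,p,z):
    r=env.regions_of(t,p)
    if not r: return None
    pts=unproj(p,np.argwhere(r[0]["mask"])[:,::-1],z)[:,:2].astype(np.float32)
    c,s,a=cv2.minAreaRect(pts*1000); return np.round(c,1).tolist(),np.round(s,1).tolist(),round(a,1),round(r[0]["confidence"],2)
def rowto(pos,yaw=None,tilt=None):
    """shift (tool axes, mm) from the present tool pose to pos"""
    s=env.get_state(); q=s["orientation"]; r=R.from_quat([q[1],q[2],q[3],q[0]])
    return np.round(r.inv().apply(np.array(pos)-s["tcp_pos"])*1000,1)
E
python3 - <<'E'
from h import *
for n in ("top","side"):
    p=cam(n)
    for t,z in [("tray",.04),("board_top",.056)]+[(f"tile{i}_c",.04) for i in range(4)]:
        print(n,t,rect(t,p,z))
    for t in ["tray","board_top"]: print(lm(t,p))
    im=p["pixels"][:,:,::-1]
    if n=="top":a=cv2.resize(im[180:250,130:330],None,fx=4,fy=4,interpolation=cv2.INTER_CUBIC)
    else:b=cv2.resize(im[130:260,170:290],None,fx=2,fy=2,interpolation=cv2.INTER_CUBIC)
c=np.zeros((a.shape[0]+b.shape[0],800,3),np.uint8);c[:a.shape[0]]=a;c[a.shape[0]:,:b.shape[1]]=b
cv2.imwrite("pics/c.png",c)
s=env.get_state();q=s["orientation"];print(R.from_quat([q[1],q[2],q[3],q[0]]).as_matrix().round(3))
E
```

```text
top tray ([514.0, 109.0], [303.4, 143.8], 89.5, 0.57)
top board_top ([505.7, -271.0], [248.4, 193.4], 0.1, 0.84)
top tile0_c ([516.5, 223.3], [52.8, 112.9], 89.8, 0.7)
top tile1_c ([515.3, 147.8], [49.3, 105.6], 89.6, 0.57)
top tile2_c ([513.4, 72.2], [45.8, 105.9], 89.4, 0.83)
top tile3_c ([515.4, -3.5], [56.5, 112.9], 89.1, 0.91)
[([0.5089, 0.1065, -0.002], 0.74)]
[([0.5049, -0.2757, 0.0552], 0.68)]
side tray ([510.9, 72.1], [140.9, 350.0], 0.1, 0.78)
side board_top ([504.8, -299.3], [256.2, 239.6], 1.0, 0.74)
side tile0_c ([513.1, 225.5], [109.7, 59.1], 5.9, 0.73)
side tile1_c ([512.4, 148.0], [53.0, 108.9], 89.7, 0.47)
side tile2_c ([512.2, 71.4], [53.6, 103.4], 80.7, 0.64)
side tile3_c ([512.4, -4.0], [51.8, 108.2], 89.7, 0.53)
[([0.5138, 0.1077, -0.0014], 0.8)]
[([0.5024, -0.2719, 0.0521], 0.93)]
[[ 0.905  0.426 -0.   ]
 [ 0.426 -0.905 -0.   ]
 [-0.     0.    -1.   ]]
```

View pics/c.png

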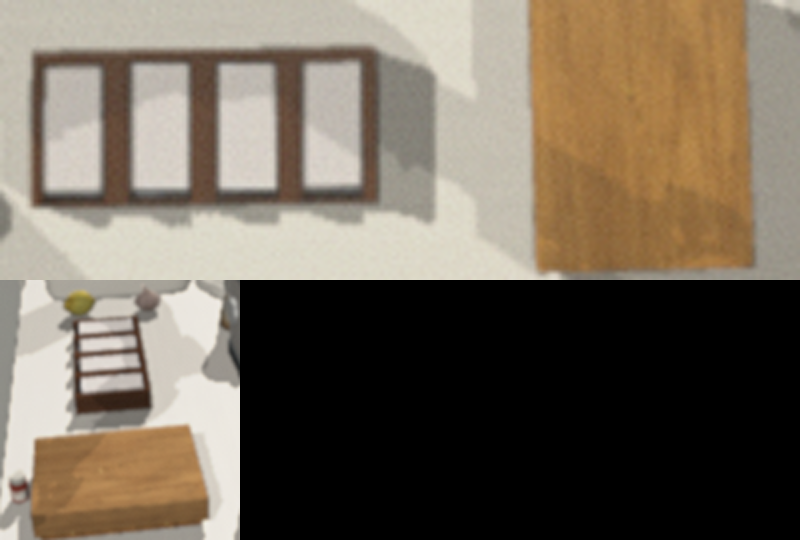

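The crop confirms four white tiles in place. The tray is at about (0.513, 0.110) with yaw near 0, and the board at about (0.505, -0.272). I'll move over to tile3 and turn the tool so its closing axis runs along y.

move_arm(targets=[[[28,-25,0],[0,0,-1.04],1],[[56,-50,0],[0,0,-2.08],1],[[84,-75,0],[0,0,-3.12],1],[[112,-100,0],[0,0,-4.16],1],[[140,-124,0],[0,0,-5.2],1]], squeeze=70)

```text
clock: 2.42
tcp_pos: [0.319, -0.3474, 0.2314]
orientation: [0.0, 0.78, 0.626, -0.0]
wrist_force: [0.4, -0.3, -0.2]
finger_gap: 0.0004
grip_force: 0.0
```

move_arm(targets=[[[36,6,8],[0,0,-1.04],1],[[72,12,16],[0,0,-2.08],1],[[108,18,24],[0,0,-3.12],1],[[144,24,32],[0,0,-4.16],1],[[180,28,40],[0,0,-5.2],1]])

```text
clock: 3.05
tcp_pos: [0.3864, -0.1782, 0.1913]
orientation: [0.0, 0.426, 0.905, -0.0]
wrist_force: [0.3, 0.4, -0.6]
finger_gap: -0.0001
grip_force: 0.0
```

move_arm(targets=[[[20,32,8],[0,0,-1.02],1],[[40,64,16],[0,0,-2.04],1],[[60,96,24],[0,0,-3.06],1],[[80,128,32],[0,0,-4.08],1],[[98,160,40],[0,0,-5.08],1]])

```text
clock: 3.68
tcp_pos: [0.4483, -0.0009, 0.1513]
orientation: [0.0, -0.003, 1.0, -0.0]
wrist_force: [-0.2, -0.3, 0.9]
finger_gap: -0.0
grip_force: 0.0
```

```bash
python3 - <<'E'
from h import *
s=env.get_state();q=s["orientation"];print(s["clock"],np.round(s["tcp_pos"],4),s["joint_pos"],s["wrist_force"]);print(R.from_quat([q[1],q[2],q[3],q[0]]).as_matrix().round(3))
E
```

```text
3.675 [ 0.4483 -0.0009  0.1513] [-1.81284742e-01  1.12724904e-01 -4.10470628e-01  1.04686081e+00
 -1.42407864e-04 -1.87243963e-01] [-0.15251452 -0.26824838  0.92346825]
[[-1.    -0.006  0.001]
 [-0.006  1.    -0.   ]
 [-0.001 -0.    -1.   ]]
```

move_arm(targets=[[[-7,-1,25],[0,-0.96,0.01],1],[[-14,-2,50],[0,-1.92,0.02],1],[[-20,-3,76],[0,-2.865,0.034],1],[[-20,-3,91],[0,-2.865,0.034],1],[[-20,-3,101],[0,-2.865,0.034],1]])

```text
clock: 4.3
tcp_pos: [0.4707, -0.0057, 0.0524]
orientation: [0.247, 0.003, 0.969, -0.0]
wrist_force: [-0.9, -0.2, -0.2]
finger_gap: 0.0
grip_force: 0.0
```

```bash
python3 - <<'E'
from h import *
s=env.get_state();q=s["orientation"];print(s["clock"],np.round(s["tcp_pos"],4),s["joint_pos"],s["wrist_force"]);print(R.from_quat([q[1],q[2],q[3],q[0]]).as_matrix().round(3))
E
```

```text
4.3 [ 0.4707 -0.0057  0.0524] [-0.26266841 -0.03954023 -1.0264229   0.0987617   0.12273337 -0.22604288] [-0.8509995  -0.15213971 -0.18906477]
[[-0.878  0.006  0.479]
 [ 0.006  1.    -0.002]
 [-0.479  0.001 -0.878]]
```

move_arm(targets=[[[0,0,-2],[0,0.7,0],1],[[0,0,-2],[0,1.4,0],1],[[0,0,-2],[0,1.4,0],1]])

```text
clock: 4.68
tcp_pos: [0.4721, -0.0057, 0.0547]
orientation: [0.127, 0.003, 0.992, 0.0]
wrist_force: [0.5, 0.3, -0.7]
finger_gap: -0.0002
grip_force: 0.0
```

```bash
python3 - <<'E'
from h import *
s=env.get_state();q=s["orientation"];print(s["clock"],np.round(s["tcp_pos"],4),s["joint_pos"],s["wrist_force"]);print(R.from_quat([q[1],q[2],q[3],q[0]]).as_matrix().round(3))
E
```

```text
4.675 [ 0.4721 -0.0057  0.0547] [-0.21759106  0.07652073 -0.76665809  0.47821953  0.05447404 -0.20564389] [ 0.51482849  0.32927096 -0.66191201]
[[-0.968  0.005  0.252]
 [ 0.005  1.    -0.   ]
 [-0.252  0.001 -0.968]]
```

move_arm(targets=[[[7,2,5],[0,0,0],1],[[9,2,12],[0,0,0],1],[[11,2,17],[0,0,0],1],[[12,2,21],[0,0,0],1],[[12,2,21],[0,0,0],1]])

```text
clock: 5.3
tcp_pos: [0.462, -0.0031, 0.0297]
orientation: [0.126, 0.003, 0.992, 0.001]
wrist_force: [-0.1, -0.2, 0.3]
finger_gap: 0.0
grip_force: 0.0
```

move_arm(targets=[[[0.5,0,2],[0,0,0],1],[[0.5,0,2],[0,0,0],1]])

```text
clock: 5.55
tcp_pos: [0.4626, -0.0032, 0.0282]
orientation: [0.126, 0.003, 0.992, 0.0]
wrist_force: [-2.5, -0.6, 1.4]
finger_gap: -0.0005
grip_force: 1.1
```

```bash
python3 - <<'E'
from h import *
p=cam("side");im=p["pixels"][:,:,::-1]
cv2.imwrite("pics/d.png",cv2.resize(im[110:220,150:290],None,fx=4,fy=4,interpolation=cv2.INTER_CUBIC))
E
```

```text
(no output)
```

View pics/d.png

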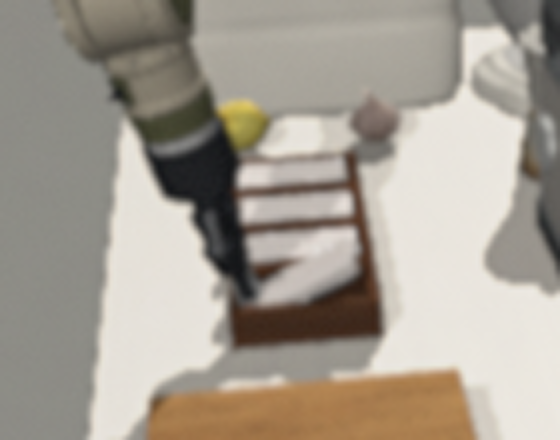

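The crop shows the tile in the nearest pocket tipped, with its far end raised at about (330,240). I'll press it to the stop, back off, then go over for the grasp.

move_arm(targets=[[[0,0,2],[0,0,0],1],[[0,0,3],[0,0,0],1],[[0,0,3],[0,0,0],1]])

```text
clock: 5.98
tcp_pos: [0.4629, -0.0033, 0.0268]
orientation: [0.126, 0.003, 0.992, 0.0]
wrist_force: [-16.4, 0.1, 27.2]
finger_gap: 0.0002
grip_force: 16.1
```

move_arm(targets=[[[0,0,-25],[0,0,0],0.5],[[-10,0,-60],[0,0,0],-0.55],[[-25,0,-65],[0,-0.73,0],-0.55],[[-40,0,-65],[0,-1.46,0],-0.55],[[-40,0,-65],[0,-1.46,0],-0.55]])

```text
clock: 6.6
tcp_pos: [0.4844, -0.0032, 0.0976]
orientation: [0.251, 0.003, 0.968, 0.0]
wrist_force: [-0.1, 0.1, 0.5]
finger_gap: 0.0659
grip_force: 0.0
```

```bash
cat > st.py <<'E'
from h import *
import sys
s=env.get_state();q=s["orientation"];M=R.from_quat([q[1],q[2],q[3],q[0]])
print(s["clock"],np.round(s["tcp_pos"],4),"gap",round(s["finger_gap"],4),"j",np.round(s["joint_pos"],2),np.round(s["wrist_force"],1))
print("tilt deg",round(np.degrees(np.arctan2(M.as_matrix()[0,2],-M.as_matrix()[2,2])),2),"y axis",M.as_matrix()[:,1].round(3))
if len(sys.argv)>3: print("to target, tool axes:",rowto([float(a) for a in sys.argv[1:4]]))
E
python3 st.py 0.534 -0.004 0.0475
```

```text
6.6 [ 0.4844 -0.0032  0.0976] gap 0.0659 j [-0.25 -0.11 -0.94  0.25  0.12 -0.21] [-0.1  0.1  0.5]
tilt deg 29.04 y axis [0.006 1.    0.002]
to target, tool axes: [-19.1  -0.6  67.9]
```

move_arm(targets=[[[-19,-1,15],[0,0,0],-0.55],[[-19,-1,40],[0,0,0],-0.55],[[-19,-1,58],[0,0,0],-0.55],[[-19,-1,68],[0,0,0],-0.55],[[-19,-1,68],[0,0,0],-0.55]])

```text
clock: 7.22
tcp_pos: [0.5357, -0.0047, 0.0475]
orientation: [0.25, 0.003, 0.968, 0.0]
wrist_force: [-0.3, -0.7, 0.6]
finger_gap: 0.0662
grip_force: 0.0
```

```bash
python3 st.py 0.534 -0.004 0.0475; python3 - <<'E'
from h import *
p=cam("side");im=p["pixels"][:,:,::-1]
cv2.imwrite("pics/e.png",cv2.resize(im[130:210,180:280],None,fx=6,fy=6,interpolation=cv2.INTER_CUBIC))
E
```

```text
7.225 [ 0.5357 -0.0047  0.0475] gap 0.0662 j [-0.22  0.09 -0.91  0.07  0.1  -0.19] [-0.3 -0.7  0.6]
tilt deg 28.97 y axis [0.005 1.    0.002]
to target, tool axes: [ 1.5  0.7 -0.9]
```

View pics/e.png

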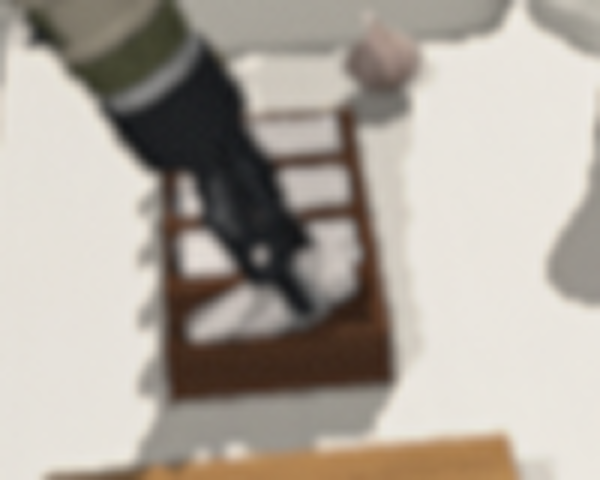

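The near finger lies beside the tilted tile's side at (300,310), at the right depth. I'll close on it and lift.

move_arm(targets=[[[0,0,0],[0,0,0],0.2],[[0,0,0],[0,0,0],0.6],[[0,0,0],[0,0,0],1],[[0,0,0],[0,0,0],1],[[0,0,0],[0,0,0],1]])

```text
clock: 7.9
tcp_pos: [0.5359, -0.0047, 0.0487]
orientation: [0.252, 0.003, 0.968, -0.0]
wrist_force: [-2.1, 0.3, 5.7]
finger_gap: 0.048
grip_force: 75.5
```

move_arm(targets=[[[-5,0,-9],[0,0,0],1],[[-15,0,-26],[0,0,0],1],[[-29,0,-52],[0,0,0],1],[[-43,0,-78],[0,0,0],1],[[-43,0,-78],[0,0,0],1]])

```text
clock: 8.52
tcp_pos: [0.5371, -0.0052, 0.1405]
orientation: [0.254, 0.003, 0.967, -0.0]
wrist_force: [0.9, -0.2, -1.8]
finger_gap: 0.048
grip_force: 74.9
```

```bash
python3 st.py; python3 - <<'E'
from h import *
p=cam("side");im=p["pixels"][:,:,::-1]
cv2.imwrite("pics/f.png",cv2.resize(im[110:260,170:300],None,fx=4,fy=4,interpolation=cv2.INTER_CUBIC))
print(lm("tile3_c",p),lm("board_top",p))
p=cam("top"); print(lm("tile3_c",p),lm("board_top",p),rect("board_top",p,.056))
E
```

```text
8.525 [ 0.5371 -0.0052  0.1405] gap 0.048 j [-0.22 -0.06 -0.77  0.36  0.1  -0.19] [ 0.9 -0.2 -1.8]
tilt deg 29.39 y axis [0.005 1.    0.   ]
[([0.5082, -0.0052, 0.1304], 0.53)] [([0.5067, -0.2737, 0.0542], 0.69)]
[([0.5096, -0.0056, 0.132], 0.69)] [([0.5047, -0.2784, 0.0557], 0.63)] ([505.3, -272.7], [249.4, 190.5], 0.2, 0.94)
```

View pics/f.png

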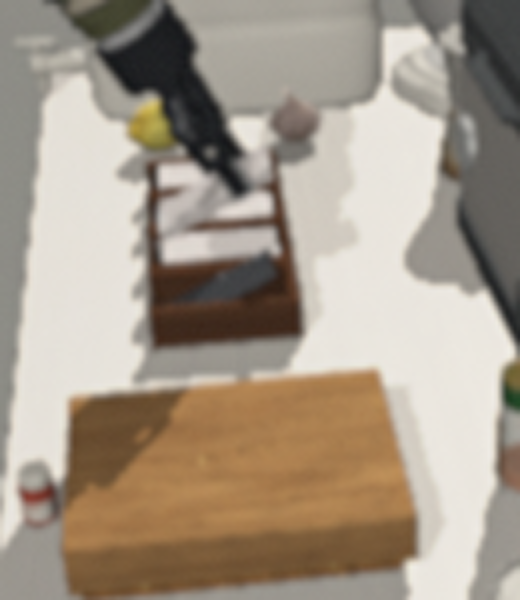

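The tile is held by its far third at (235,185), with bed3 left tipped and empty. Next I'll carry it to the board and level the tool on the way.

move_arm(targets=[[[1,-40,0],[0,0.6,0],1],[[2,-95,-1],[0,1.2,0],1],[[3,-155,-2],[0,1.8,0],1],[[4,-215,-3],[0,2.4,0],1],[[4,-267,-3],[0,2.94,0],1]])

```text
clock: 9.5
tcp_pos: [0.5287, -0.2743, 0.1368]
orientation: [-0.004, 0.003, 1.0, 0.001]
wrist_force: [1.3, -0.5, -0.3]
finger_gap: 0.0482
grip_force: 77.3
```

move_arm(targets=[[[0,0,10],[0,0,0],1],[[0,0,20],[0,0,0],1]])

```text
clock: 9.75
tcp_pos: [0.528, -0.2713, 0.1153]
orientation: [-0.004, 0.003, 1.0, 0.002]
wrist_force: [-0.3, 0.0, -1.8]
finger_gap: 0.0479
grip_force: 77.3
```

```bash
python3 st.py .532 -.272 .056; python3 - <<'E'
from h import *
p=cam("side");print(lm("tile3_c",p),lm("board_top",p))
p=cam("top"); print(lm("tile3_c",p),lm("board_top",p))
print([rect("tile3_c",p,z) for z in (.127,)])
E
```

```text
9.75 [ 0.528  -0.2713  0.1153] gap 0.0479 j [-0.61  0.41 -0.1   1.07 -0.   -0.6 ] [-0.3  0.  -1.8]
tilt deg -0.41 y axis [0.006 1.    0.004]
to target, tool axes: [-4.4 -0.9 59.3]
[([0.4992, -0.2718, 0.1207], 0.64), ([0.5035, -0.2755, 0.0546], 0.38)] [([0.5039, -0.276, 0.0489], 0.56)]
[] [([0.5137, 0.1064, -0.0009], 0.69)]
[None]
```

move_arm(targets=[[[-4,-1,25],[0,0,0],1],[[-4,-1,45],[0,0.04,0],1],[[-4,-1,54],[0,0.04,0],1],[[-4,-1,58],[0,0.04,0],1],[[-4,-1,58],[0,0.04,0],1]])

```text
clock: 10.72
tcp_pos: [0.5323, -0.2727, 0.0595]
orientation: [-0.006, 0.003, 1.0, 0.001]
wrist_force: [0.2, -1.0, -0.8]
finger_gap: 0.0479
grip_force: 77.3
```

move_arm(targets=[[[0,0,1],[0,0,0],1],[[0,0,2],[0,0,0],1],[[0,0,2],[0,0,0],1]])

```text
clock: 11.1
tcp_pos: [0.5323, -0.2727, 0.0576]
orientation: [-0.006, 0.003, 1.0, 0.001]
wrist_force: [-1.1, -0.7, -0.8]
finger_gap: 0.0481
grip_force: 77.3
```

move_arm(targets=[[[0,0,1],[0,-0.07,0],1],[[0,0,2],[0,-0.07,0],1],[[0,0,2],[0,-0.07,0],1]])

```text
clock: 11.48
tcp_pos: [0.532, -0.2726, 0.0553]
orientation: [-0.0, 0.003, 1.0, 0.001]
wrist_force: [0.8, -0.3, 0.2]
finger_gap: 0.0481
grip_force: 77.3
```

move_arm(targets=[[[0,0,1],[0,0,0],1],[[0,0,1],[0,0,0],1]])

```text
clock: 11.72
tcp_pos: [0.5322, -0.2726, 0.0543]
orientation: [-0.0, 0.003, 1.0, 0.001]
wrist_force: [0.5, -0.5, -1.3]
finger_gap: 0.048
grip_force: 77.3
```

```bash
python3 st.py
```

```text
11.725 [ 0.5322 -0.2726  0.0543] gap 0.048 j [-0.61  0.46 -0.18  0.93  0.   -0.6 ] [ 0.5 -0.5 -1.3]
tilt deg -0.02 y axis [0.006 1.    0.002]
```

move_arm(targets=[[[0,0,1],[0,0,0],1],[[0,0,1],[0,0,0],1]])

```text
clock: 11.98
tcp_pos: [0.5322, -0.2727, 0.0539]
orientation: [-0.0, 0.003, 1.0, 0.001]
wrist_force: [-1.5, 0.7, 4.1]
finger_gap: 0.0481
grip_force: 77.9
```

move_arm(targets=[[[0,0,1],[0,0,0],1],[[0,0,1],[0,0,0],1]])

```text
clock: 12.22
tcp_pos: [0.5322, -0.2727, 0.0539]
orientation: [0.0, 0.003, 1.0, 0.001]
wrist_force: [-4.9, 3.2, 10.6]
finger_gap: 0.048
grip_force: 78.6
```

```bash
python3 st.py;  python3 - <<'E'
from h import *
p=cam("side");print(lm("tile3_c",p),lm("board_top",p))
im=p["pixels"][:,:,::-1]
cv2.imwrite("pics/g.png",cv2.resize(im[180:270,170:290],None,fx=6,fy=6,interpolation=cv2.INTER_CUBIC))
E
```

```text
12.225 [ 0.5322 -0.2727  0.0539] gap 0.048 j [-0.61  0.46 -0.18  0.93  0.   -0.6 ] [-4.9  3.2 10.6]
tilt deg 0.02 y axis [0.005 1.    0.001]
[([0.5071, -0.272, 0.0609], 0.85)] [([0.5025, -0.2723, 0.0506], 0.84)]
```

View pics/g.png

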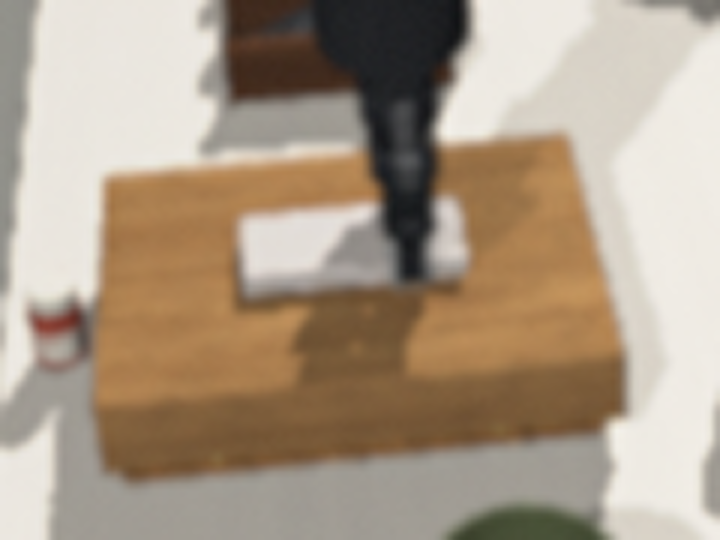

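The tile is flat on the board at (350,245) with the near finger at (410,270). I'll release it, retreat, then tip tile2.

move_arm(targets=[[[0,0,-0.5],[0,0,0],0.0],[[0,0,-0.5],[0,0,0],-0.6],[[0,0,-0.5],[0,0,0],-0.6],[[0,0,-40],[0,0,0],-0.6],[[0,0,-90],[0,0,0],-0.6]])

```text
clock: 13.0
tcp_pos: [0.5312, -0.2721, 0.1415]
orientation: [-0.002, 0.003, 1.0, 0.002]
wrist_force: [0.3, -0.9, 0.4]
finger_gap: 0.0681
grip_force: 0.0
```

move_arm(targets=[[[14,58,0],[0,0,0],1],[[28,116,0],[0,0,0],1],[[42,174,0],[0,0,0],1],[[55,232,0],[0,0,0],1],[[66,290,0],[0,0,0],1]])

```text
clock: 13.62
tcp_pos: [0.4673, 0.0192, 0.1428]
orientation: [0.0, 0.003, 1.0, 0.001]
wrist_force: [1.4, 0.1, 0.1]
finger_gap: 0.0001
grip_force: 0.0
```

move_arm(targets=[[[0,28,20],[0,-0.5,0],1],[[0,55,50],[0,-1,0],1],[[0,55,80],[0,-1.45,0],1],[[0,55,87],[0,-1.45,0],1],[[0,55,87],[0,-1.45,0],1]])

```text
clock: 14.25
tcp_pos: [0.4691, 0.0725, 0.0565]
orientation: [0.126, 0.003, 0.992, 0.0]
wrist_force: [1.7, 0.7, 0.2]
finger_gap: 0.0002
grip_force: 0.0
```

```bash
python3 st.py .4635 .072 .0275;  python3 - <<'E'
from h import *
p=cam("side");print(lm("board_top",p))
for n in range(4): print(n,lm(f"tile{n}_c",p))
p=cam("top");print([r for r in [rect(f"tile{n}_c",p,.068) for n in range(4)]],rect("board_top",p,.056))
E
```

```text
14.25 [0.4691 0.0725 0.0565] gap 0.0002 j [-0.02  0.08 -0.76  0.48  0.   -0.01] [1.7 0.7 0.2]
tilt deg 14.46 y axis [0.006 1.    0.002]
to target, tool axes: [12.7 -0.5 26.7]
[([0.5016, -0.2753, 0.0521], 0.92)]
0 [([0.5111, 0.2195, 0.0344], 0.67)]
1 [([0.515, 0.1489, 0.0336], 0.43)]
2 [([0.5136, 0.0681, 0.036], 0.57)]
3 [([0.5049, -0.2722, 0.0641], 0.86)]
[([511.9, 219.2], [48.4, 103.9], 89.8, 0.92), ([513.9, 144.8], [51.8, 103.9], 89.6, 0.89), ([519.1, 70.4], [48.5, 90.5], 89.4, 0.7), ([508.5, -272.7], [55.7, 111.2], 88.5, 0.83)] ([503.8, -272.8], [252.1, 190.7], 0.3, 0.98)
```

move_arm(targets=[[[9,-0.5,8],[0,0,0],1],[[11,-0.5,15],[0,0,0],1],[[12,-0.5,21],[0,0,0],1],[[13,-0.5,26],[0,0,0],1],[[13,-0.5,28],[0,0,0],1]])

```text
clock: 15.48
tcp_pos: [0.4601, 0.0724, 0.0248]
orientation: [0.124, 0.003, 0.992, 0.0]
wrist_force: [-20.3, 0.1, 32.5]
finger_gap: -0.0002
grip_force: 19.2
```

move_arm(targets=[[[0,0,1.5],[0,0,0],1],[[0,0,2],[0,0,0],1],[[0,0,2],[0,0,0],1]])

```text
clock: 15.85
tcp_pos: [0.4602, 0.0724, 0.0246]
orientation: [0.124, 0.003, 0.992, 0.0]
wrist_force: [-24.9, -1.0, 40.8]
finger_gap: 0.0001
grip_force: 24.0
```

move_arm(targets=[[[0,0,-25],[0,0,0],0.5],[[-10,0,-60],[0,0,0],-0.55],[[-25,0,-65],[0,-0.73,0],-0.55],[[-40,0,-65],[0,-1.46,0],-0.55],[[-40,0,-65],[0,-1.46,0],-0.55]])

```text
clock: 16.48
tcp_pos: [0.4834, 0.0722, 0.0952]
orientation: [0.25, 0.003, 0.968, 0.0]
wrist_force: [-0.6, -0.6, 0.4]
finger_gap: 0.0664
grip_force: 0.0
```

```bash
python3 st.py 0.5345 0.072 0.0475;  python3 - <<'E'
from h import *
p=cam("side");print(lm("tile2_c",p))
p=cam("top");print(lm("tile2_c",p))
E
```

```text
16.475 [0.4834 0.0722 0.0952] gap 0.0664 j [-0.02 -0.09 -0.93  0.22  0.01 -0.01] [-0.6 -0.6  0.4]
tilt deg 28.95 y axis [0.005 1.    0.002]
to target, tool axes: [-21.7  -0.   66.5]
[([0.5098, 0.0693, 0.043], 0.5)]
[([0.5076, 0.0741, 0.0401], 0.77)]
```

move_arm(targets=[[[-21,0,15],[0,0,0],-0.55],[[-21,0,40],[0,0,0],-0.55],[[-21,0,57],[0,0,0],-0.55],[[-21,0,66.5],[0,0,0],-0.55],[[-21,0,66.5],[0,0,0],-0.55]])

```text
clock: 17.3
tcp_pos: [0.5364, 0.0718, 0.048]
orientation: [0.25, 0.003, 0.968, 0.0]
wrist_force: [-0.7, -0.8, -0.2]
finger_gap: 0.0666
grip_force: 0.0
```

move_arm(targets=[[[0,0,0],[0,0,0],0.2],[[0,0,0],[0,0,0],0.6],[[0,0,0],[0,0,0],1],[[0,0,0],[0,0,0],1],[[0,0,0],[0,0,0],1]])

```text
clock: 17.92
tcp_pos: [0.5365, 0.0718, 0.0491]
orientation: [0.252, 0.003, 0.968, 0.0]
wrist_force: [-3.0, 0.7, 3.9]
finger_gap: 0.048
grip_force: 75.0
```

move_arm(targets=[[[-5,0,-9],[0,0,0],1],[[-15,0,-26],[0,0,0],1],[[-29,0,-52],[0,0,0],1],[[-43,0,-78],[0,0,0],1],[[-43,0,-78],[0,0,0],1]])

```text
clock: 18.55
tcp_pos: [0.5381, 0.0717, 0.1414]
orientation: [0.254, 0.003, 0.967, 0.0]
wrist_force: [0.3, -0.6, -0.9]
finger_gap: 0.0477
grip_force: 74.6
```

```bash
cat > look.py <<'E'
from h import *
import sys
for n in ("side","top"):
    p=cam(n)
    for t in sys.argv[1:]: print(n,t,lm(t,p))
print(rect("board_top",p,.056))
E
python3 st.py .532 -.272 .140; python3 look.py tile2_c board_top
```

```text
18.55 [0.5381 0.0717 0.1414] gap 0.0477 j [-0.02 -0.05 -0.76  0.34  0.01 -0.01] [ 0.3 -0.6 -0.9]
tilt deg 29.43 y axis [0.005 1.    0.002]
to target, tool axes: [   4.1 -343.7   -1.3]
side tile2_c [([0.5114, 0.0679, 0.1367], 0.47)]
side board_top [([0.506, -0.2725, 0.0559], 0.84)]
top tile2_c [([0.5053, 0.0736, 0.1256], 0.49)]
top board_top [([0.5039, -0.2766, 0.0551], 0.73)]
([505.2, -274.2], [249.5, 193.7], 0.1, 0.66)
```

move_arm(targets=[[[1,-45,0],[0,0.58,0],1],[[2,-105,-1],[0,1.16,0],1],[[3,-165,-2],[0,1.74,0],1],[[4,-225,-2],[0,2.32,0],1],[[4,-285,-2],[0,2.9,0],1]])

```text
clock: 19.52
tcp_pos: [0.5297, -0.2154, 0.1367]
orientation: [-0.001, 0.003, 1.0, 0.001]
wrist_force: [2.2, 0.5, 0.1]
finger_gap: 0.0479
grip_force: 74.5
```

move_arm(targets=[[[0,-40,0],[0,0,0],1],[[0,-59,5],[0,0,0],1],[[0,-59,15],[0,0,0],1],[[0,-59,20],[0,0,0],1]])

```text
clock: 20.02
tcp_pos: [0.5286, -0.2703, 0.1157]
orientation: [-0.0, 0.002, 1.0, 0.002]
wrist_force: [-0.2, -0.7, -0.7]
finger_gap: 0.048
grip_force: 74.5
```

```bash
python3 st.py .533 -.2727 .068; python3 look.py tile2_c board_top
```

```text
20.025 [ 0.5286 -0.2703  0.1157] gap 0.048 j [-0.61  0.41 -0.11  1.06  0.   -0.6 ] [-0.2 -0.7 -0.7]
tilt deg -0.02 y axis [0.005 1.    0.004]
to target, tool axes: [-4.4 -2.5 47.6]
side tile2_c [([0.5027, -0.2758, 0.1254], 0.67)]
side board_top [([0.5018, -0.2737, 0.0532], 0.72)]
top tile2_c []
top board_top []
([500.3, -265.2], [302.8, 149.7], 34.8, 0.7)
```

move_arm(targets=[[[-4.5,-2.5,15],[0,0,0],1],[[-4.5,-2.5,33],[0,0,0],1],[[-4.5,-2.5,43],[0,0,0],1],[[-4.5,-2.5,47],[0,0,0],1],[[-4.5,-2.5,47],[0,0,0],1]])

```text
clock: 21.0
tcp_pos: [0.534, -0.2747, 0.0698]
orientation: [0.001, 0.003, 1.0, 0.001]
wrist_force: [0.7, -0.1, -0.1]
finger_gap: 0.048
grip_force: 74.5
```

move_arm(targets=[[[0,0,1],[0,0,0],1],[[0,0,2],[0,0,0],1],[[0,0,2],[0,0,0],1]])

```text
clock: 21.38
tcp_pos: [0.5342, -0.2748, 0.0682]
orientation: [0.001, 0.003, 1.0, 0.001]
wrist_force: [-0.3, -0.2, -0.7]
finger_gap: 0.0482
grip_force: 74.5
```

```bash
python3 st.py .533 -.2727 .0659
```

```text
21.375 [ 0.5342 -0.2748  0.0682] gap 0.0482 j [-0.61  0.46 -0.16  0.96  0.   -0.6 ] [-0.3 -0.2 -0.7]
tilt deg 0.1 y axis [0.006 1.    0.001]
to target, tool axes: [1.2 2.1 2.3]
```

move_arm(targets=[[[1.2,2,0],[0,0,0],1],[[1.2,2,1],[0,0,0],1],[[1.2,2,1.5],[0,0,0],1]])

```text
clock: 21.75
tcp_pos: [0.5328, -0.2725, 0.0668]
orientation: [0.001, 0.003, 1.0, 0.001]
wrist_force: [-2.5, 1.7, 4.7]
finger_gap: 0.0482
grip_force: 75.1
```

move_arm(targets=[[[0,0,1],[0,0,0],1],[[0,0,1],[0,0,0],1]])

```text
clock: 22.0
tcp_pos: [0.5328, -0.2725, 0.0667]
orientation: [0.001, 0.003, 1.0, 0.001]
wrist_force: [-4.1, 1.6, 7.7]
finger_gap: 0.0479
grip_force: 75.6
```

move_arm(targets=[[[0,0,1],[0,0,0],1],[[0,0,1],[0,0,0],1]])

```text
clock: 22.25
tcp_pos: [0.5327, -0.2725, 0.0666]
orientation: [0.001, 0.003, 1.0, 0.001]
wrist_force: [-5.4, 3.9, 13.4]
finger_gap: 0.048
grip_force: 76.1
```

```bash
python3 st.py .533 -.2727 .0659
```

```text
22.25 [ 0.5327 -0.2725  0.0666] gap 0.048 j [-0.61  0.45 -0.17  0.95  0.   -0.6 ] [-5.4  3.9 13.4]
tilt deg 0.12 y axis [0.005 1.    0.001]
to target, tool axes: [-0.3 -0.2  0.7]
```

move_arm(targets=[[[0,0,-1.5],[0,0,0],0.0],[[0,0,-1.5],[0,0,0],-0.6],[[0,0,-1.5],[0,0,0],-0.6],[[0,0,-40],[0,0,0],-0.6],[[0,0,-80],[0,0,0],-0.6]])

```text
clock: 22.88
tcp_pos: [0.5323, -0.2725, 0.1443]
orientation: [-0.0, 0.003, 1.0, 0.001]
wrist_force: [0.4, -0.5, 0.3]
finger_gap: 0.0683
grip_force: 0.0
```

move_arm(targets=[[[14,60,0],[0,0,0],1],[[28,120,0],[0,0,0],1],[[42,180,0],[0,0,0],1],[[55,240,0],[0,0,0],1],[[66,300,0],[0,0,0],1]])

```text
clock: 23.5
tcp_pos: [0.4679, 0.0292, 0.1448]
orientation: [0.001, 0.003, 1.0, 0.001]
wrist_force: [1.5, 0.4, 0.1]
finger_gap: 0.0001
grip_force: 0.0
```

move_arm(targets=[[[0,60,10],[0,-0.5,0],1],[[0,110,30],[0,-1,0],1],[[0,121,60],[0,-1.45,0],1],[[0,121,86],[0,-1.45,0],1],[[0,121,86],[0,-1.45,0],1]])

```text
clock: 24.12
tcp_pos: [0.4669, 0.1487, 0.0571]
orientation: [0.125, 0.002, 0.992, 0.0]
wrist_force: [-0.3, -0.8, 0.7]
finger_gap: -0.0
grip_force: 0.0
```

```bash
python3 st.py .462 .148 .0265;  python3 - <<'E'
from h import *
p=cam("top");print([r for r in [rect(f"tile{n}_c",p,.08) for n in (2,3)]],rect("board_top",p,.056),lm("board_top",p))
im=p["pixels"][:,:,::-1];a=cv2.resize(im[170:255,230:340],None,fx=5,fy=5,interpolation=cv2.INTER_CUBIC)
p=cam("side");print(lm("board_top",p))
im=p["pixels"][:,:,::-1];b=cv2.resize(im[190:275,170:290],None,fx=5,fy=5,interpolation=cv2.INTER_CUBIC)[:, :240]
b=cv2.resize(im[200:260,200:260],None,fx=4,fy=4,interpolation=cv2.INTER_CUBIC)
c=np.zeros((425,790,3),np.uint8);c[:,:550]=a;c[:240,550:]=b;cv2.imwrite("pics/i.png",c)
E
```

```text
24.125 [0.4669 0.1487 0.0571] gap -0.0 j [ 0.17  0.12 -0.71  0.5  -0.04  0.17] [-0.3 -0.8  0.7]
tilt deg 14.32 y axis [0.005 1.    0.001]
to target, tool axes: [12.3 -0.7 28.4]
[([506.2, -271.6], [48.3, 106.9], 88.5, 0.58), None] ([505.2, -274.4], [249.7, 193.9], 0.2, 0.69) [([0.5058, -0.2765, 0.0548], 0.7)]
[([0.5035, -0.2741, 0.0541], 0.59)]
```

View pics/i.png

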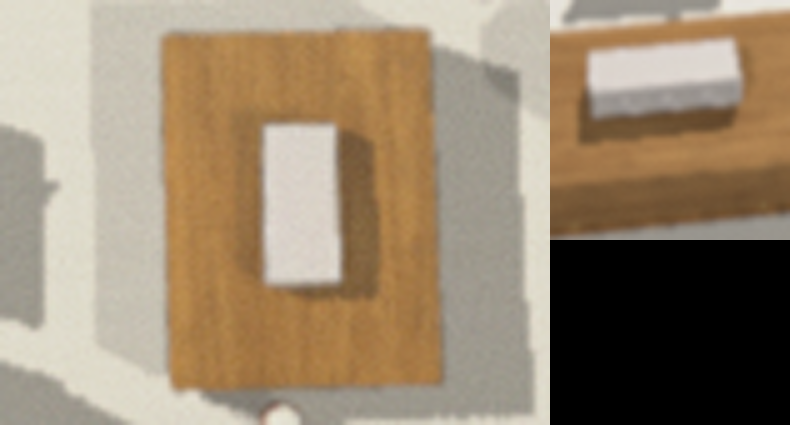

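The picture shows two tiles aligned in one block at (300,205), centred on the board. Next is tile1.

move_arm(targets=[[[8,-0.5,8],[0,0,0],1],[[10,-0.5,15],[0,0,0],1],[[11,-0.5,21],[0,0,0],1],[[12,-0.5,27],[0,0,0],1],[[12,-0.5,29.5],[0,0,0],1]])

```text
clock: 25.1
tcp_pos: [0.4626, 0.1482, 0.0263]
orientation: [0.125, 0.003, 0.992, 0.0]
wrist_force: [-16.5, -0.3, 25.7]
finger_gap: 0.0
grip_force: 15.6
```

move_arm(targets=[[[0,0,1],[0,0,0],1],[[0,0,1],[0,0,0],1]])

```text
clock: 25.35
tcp_pos: [0.4626, 0.1482, 0.0264]
orientation: [0.125, 0.002, 0.992, 0.0]
wrist_force: [-15.9, -0.2, 21.0]
finger_gap: 0.0002
grip_force: 13.2
```

move_arm(targets=[[[0,0,-25],[0,0,0],0.5],[[-10,0,-60],[0,0,0],-0.55],[[-25,0,-65],[0,-0.73,0],-0.55],[[-40,0,-65],[0,-1.46,0],-0.55],[[-40,0,-65],[0,-1.46,0],-0.55]])

```text
clock: 25.98
tcp_pos: [0.4854, 0.1479, 0.0981]
orientation: [0.251, 0.003, 0.968, 0.0]
wrist_force: [-0.2, 0.9, -0.6]
finger_gap: 0.0662
grip_force: 0.0
```

```bash
python3 st.py 0.536 0.148 0.0475; python3 look.py tile1_c
```

```text
25.975 [0.4854 0.1479 0.0981] gap 0.0662 j [ 0.19 -0.04 -0.88  0.23 -0.09  0.18] [-0.2  0.9 -0.6]
tilt deg 29.04 y axis [0.005 1.    0.001]
to target, tool axes: [-19.7   0.3  68.8]
side tile1_c [([0.5122, 0.1461, 0.0432], 0.6)]
top tile1_c [([0.5057, 0.1466, 0.0419], 0.91)]
([504.1, -272.1], [252.6, 196.7], 0.5, 0.94)
```

move_arm(targets=[[[-18,0,15],[0,0,0],-0.55],[[-18,0,40],[0,0,0],-0.55],[[-18,0,59],[0,0,0],-0.55],[[-18,0,69],[0,0,0],-0.55],[[-18,0,69],[0,0,0],-0.55]])

```text
clock: 26.85
tcp_pos: [0.5371, 0.1477, 0.0474]
orientation: [0.251, 0.003, 0.968, -0.0]
wrist_force: [-0.5, -0.1, 0.0]
finger_gap: 0.0659
grip_force: 0.0
```

move_arm(targets=[[[0,0,0],[0,0,0],0.2],[[0,0,0],[0,0,0],0.6],[[0,0,0],[0,0,0],1],[[0,0,0],[0,0,0],1],[[0,0,0],[0,0,0],1]])

```text
clock: 27.48
tcp_pos: [0.5372, 0.1479, 0.0486]
orientation: [0.252, 0.003, 0.968, 0.0]
wrist_force: [-2.6, -0.4, 4.2]
finger_gap: 0.0478
grip_force: 75.5
```

move_arm(targets=[[[-5,0,-9],[0,0,0],1],[[-15,0,-26],[0,0,0],1],[[-29,0,-52],[0,0,0],1],[[-43,0,-78],[0,0,0],1],[[-43,0,-78],[0,0,0],1]])

```text
clock: 28.1
tcp_pos: [0.5388, 0.1482, 0.1409]
orientation: [0.255, 0.003, 0.967, 0.001]
wrist_force: [0.7, -0.1, -0.6]
finger_gap: 0.048
grip_force: 74.9
```

```bash
python3 st.py .532 -.272 .145; python3 look.py tile1_c board_top
```

```text
28.1 [0.5388 0.1482 0.1409] gap 0.048 j [ 0.17 -0.01 -0.72  0.35 -0.08  0.15] [ 0.7 -0.1 -0.6]
tilt deg 29.53 y axis [0.005 1.    0.003]
to target, tool axes: [   1.3 -420.2   -6.9]
side tile1_c [([0.5121, 0.1497, 0.1362], 0.54)]
side board_top [([0.5046, -0.274, 0.0523], 0.63)]
top tile1_c [([0.5114, 0.1051, 0.0005], 0.71), ([0.5058, 0.1448, 0.1326], 0.52)]
top board_top [([0.5068, -0.2779, 0.0537], 0.81)]
None
```

move_arm(targets=[[[1,-45,0],[0,0.58,0],1],[[2,-105,-2],[0,1.16,0],1],[[2,-165,-4],[0,1.74,0],1],[[2,-225,-6],[0,2.32,0],1],[[2,-285,-7],[0,2.9,0],1]])

```text
clock: 29.08
tcp_pos: [0.5298, -0.1394, 0.1417]
orientation: [0.0, 0.003, 1.0, 0.001]
wrist_force: [1.4, 0.2, -1.3]
finger_gap: 0.0479
grip_force: 74.9
```

move_arm(targets=[[[0,-55,0],[0,0,0],1],[[0,-110,0],[0,0,0],1],[[-2,-135,10],[0,0,0],1],[[-3,-135,15],[0,0,0],1],[[-3,-135,15],[0,0,0],1]])

```text
clock: 29.7
tcp_pos: [0.5314, -0.2706, 0.1253]
orientation: [0.0, 0.002, 1.0, 0.002]
wrist_force: [0.2, 0.4, -0.6]
finger_gap: 0.0479
grip_force: 74.9
```

```bash
python3 st.py .5333 -.2726 .080; python3 look.py tile1_c board_top tile2_c
```

```text
29.7 [ 0.5314 -0.2706  0.1253] gap 0.0479 j [-0.61  0.4  -0.09  1.08  0.   -0.6 ] [ 0.2  0.4 -0.6]
tilt deg 0.06 y axis [0.005 1.    0.004]
to target, tool axes: [-1.9 -2.1 45.3]
side tile1_c [([0.5072, -0.2699, 0.1303], 0.63)]
side board_top [([0.5044, -0.273, 0.0528], 0.71)]
side tile2_c [([0.5076, -0.2747, 0.0719], 0.88)]
top tile1_c []
top board_top []
top tile2_c []
([502.8, -268.9], [307.0, 153.3], 35.5, 0.63)
```

move_arm(targets=[[[-1,0,15],[0,0,0],1],[[-1,0,32],[0,0,0],1],[[-1,0,41],[0,0,0],1],[[-1,0,43.5],[0,0,0],1],[[-1,0,43.5],[0,0,0],1]])

```text
clock: 30.78
tcp_pos: [0.5332, -0.2722, 0.0829]
orientation: [0.001, 0.003, 1.0, 0.001]
wrist_force: [-0.2, -0.2, -1.1]
finger_gap: 0.0479
grip_force: 74.9
```

```bash
python3 st.py .5333 -.2726 .0785
```

```text
30.775 [ 0.5332 -0.2722  0.0829] gap 0.0479 j [-0.61  0.44 -0.14  0.99  0.   -0.6 ] [-0.2 -0.2 -1.1]
tilt deg 0.17 y axis [0.006 1.    0.002]
to target, tool axes: [-0.1 -0.4  4.4]
```

move_arm(targets=[[[0,0,1.5],[0,0,0],1],[[0,0,3],[0,0,0],1],[[0,0,3.5],[0,0,0],1]])

```text
clock: 31.15
tcp_pos: [0.5333, -0.2722, 0.0797]
orientation: [0.002, 0.003, 1.0, 0.001]
wrist_force: [-1.0, -0.5, -0.8]
finger_gap: 0.0483
grip_force: 74.9
```

move_arm(targets=[[[0,0,1],[0,0,0],1],[[0,0,1.5],[0,0,0],1]])

```text
clock: 31.4
tcp_pos: [0.5332, -0.2722, 0.078]
orientation: [0.002, 0.003, 1.0, 0.001]
wrist_force: [0.8, -0.9, -0.2]
finger_gap: 0.0481
grip_force: 74.9
```

move_arm(targets=[[[0,0,1],[0,0,0],1],[[0,0,1],[0,0,0],1]])

```text
clock: 31.65
tcp_pos: [0.5333, -0.2723, 0.0776]
orientation: [0.002, 0.003, 1.0, 0.001]
wrist_force: [-1.4, 0.4, 3.8]
finger_gap: 0.0482
grip_force: 76.3
```

move_arm(targets=[[[0,0,0.5],[0,0,0],0.0],[[0,0,0],[0,0,0],-0.6],[[0,0,0],[0,0,0],-0.6],[[0,0,-40],[0,0,0],-0.6],[[0,0,-72],[0,0,0],-0.6]])

```text
clock: 32.28
tcp_pos: [0.533, -0.2723, 0.1497]
orientation: [0.001, 0.003, 1.0, 0.001]
wrist_force: [0.8, 0.5, -0.1]
finger_gap: 0.0685
grip_force: 0.0
```

move_arm(targets=[[[14,60,0],[0,0,0],1],[[28,120,0],[0,0,0],1],[[42,180,0],[0,0,0],1],[[55,240,0],[0,0,0],1],[[68,300,0],[0,0,0],1]])

```text
clock: 32.9
tcp_pos: [0.4662, 0.0298, 0.1494]
orientation: [0.002, 0.003, 1.0, 0.001]
wrist_force: [1.2, -0.7, 0.2]
finger_gap: -0.0002
grip_force: 0.0
```

move_arm(targets=[[[0,60,5],[0,-0.3,0],1],[[0,120,10],[0,-0.7,0],1],[[0,175,30],[0,-1.1,0],1],[[0,196,60],[0,-1.45,0],1],[[0,196,88],[0,-1.45,0],1]])

```text
clock: 33.52
tcp_pos: [0.4664, 0.2261, 0.0607]
orientation: [0.128, 0.001, 0.992, 0.001]
wrist_force: [0.2, -0.3, -0.1]
finger_gap: 0.0005
grip_force: 0.0
```

```bash
python3 st.py .462 .224 .0265;  python3 - <<'E'
from h import *
p=cam("top");print([r for r in [rect(f"tile{n}_c",p,.092) for n in (1,2,3)]],rect("board_top",p,.056),lm("board_top",p))
p=cam("side");print(lm("board_top",p))
E
```

```text
33.525 [0.4664 0.2261 0.0607] gap 0.0005 j [ 0.35  0.17 -0.64  0.52 -0.08  0.34] [ 0.2 -0.3 -0.1]
tilt deg 14.71 y axis [0.001 1.    0.002]
to target, tool axes: [13.  -2.2 32. ]
[([509.2, -269.0], [51.3, 106.3], 88.3, 0.8), None, None] ([506.2, -273.3], [195.6, 251.4], 88.8, 0.66) [([0.5049, -0.2782, 0.0561], 0.74)]
[([0.5054, -0.2754, 0.0536], 0.69)]
```

move_arm(targets=[[[8,-0.5,12],[0,0,0],1],[[10,-0.5,19],[0,0,0],1],[[11,-0.5,25],[0,0,0],1],[[12,-0.5,31],[0,0,0],1],[[12,-0.5,33],[0,0,0],1]])

```text
clock: 34.55
tcp_pos: [0.463, 0.2237, 0.0263]
orientation: [0.126, 0.003, 0.992, 0.0]
wrist_force: [-16.0, -1.3, 23.9]
finger_gap: -0.0
grip_force: 14.6
```

move_arm(targets=[[[0,0,1],[0,0,0],1],[[0,0,1],[0,0,0],1]])

```text
clock: 34.8
tcp_pos: [0.463, 0.2238, 0.0264]
orientation: [0.126, 0.002, 0.992, 0.0]
wrist_force: [-16.1, -1.2, 21.9]
finger_gap: -0.0004
grip_force: 13.1
```

move_arm(targets=[[[0,0,-25],[0,0,0],0.5],[[-10,0,-60],[0,0,0],-0.55],[[-25,0,-65],[0,-0.73,0],-0.55],[[-40,0,-65],[0,-1.46,0],-0.55],[[-40,0,-65],[0,-1.46,0],-0.55]])

```text
clock: 35.42
tcp_pos: [0.4854, 0.2232, 0.0977]
orientation: [0.252, 0.003, 0.968, -0.0]
wrist_force: [-0.2, 0.6, 0.1]
finger_gap: 0.0662
grip_force: 0.0
```

```bash
python3 st.py 0.536 0.224 0.0475; python3 look.py tile0_c
```

```text
35.425 [0.4854 0.2232 0.0977] gap 0.0662 j [ 0.38  0.03 -0.8   0.26 -0.19  0.34] [-0.2  0.6  0.1]
tilt deg 29.16 y axis [0.005 1.    0.001]
to target, tool axes: [-19.8   1.   68.5]
side tile0_c [([0.5104, 0.219, 0.0471], 0.56), ([0.5154, 0.108, -0.0055], 0.16)]
top tile0_c [([0.5108, 0.2233, 0.0424], 0.71)]
([504.5, -270.5], [196.5, 254.9], 88.8, 0.97)
```

move_arm(targets=[[[-18,0.5,15],[0,0,0],-0.55],[[-18,0.5,40],[0,0,0],-0.55],[[-18,0.5,59],[0,0,0],-0.55],[[-18,0.5,68.5],[0,0,0],-0.55],[[-18,0.5,68.5],[0,0,0],-0.55]])

```text
clock: 36.3
tcp_pos: [0.5366, 0.2236, 0.0472]
orientation: [0.252, 0.003, 0.968, -0.0]
wrist_force: [0.7, -0.3, -0.5]
finger_gap: 0.0657
grip_force: 0.0
```

move_arm(targets=[[[0,0,0],[0,0,0],0.2],[[0,0,0],[0,0,0],0.6],[[0,0,0],[0,0,0],1],[[0,0,0],[0,0,0],1],[[0,0,0],[0,0,0],1]])

```text
clock: 36.92
tcp_pos: [0.5367, 0.224, 0.0484]
orientation: [0.253, 0.003, 0.967, 0.0]
wrist_force: [-2.3, -1.7, 4.3]
finger_gap: 0.048
grip_force: 75.8
```

move_arm(targets=[[[-5,0,-9],[0,0,0],1],[[-15,0,-26],[0,0,0],1],[[-29,0,-52],[0,0,0],1],[[-43,0,-78],[0,0,0],1],[[-43,0,-78],[0,0,0],1]])

```text
clock: 37.55
tcp_pos: [0.5379, 0.2245, 0.1405]
orientation: [0.255, 0.003, 0.967, 0.001]
wrist_force: [-0.2, 0.0, -1.6]
finger_gap: 0.0478
grip_force: 75.1
```

```bash
python3 st.py .532 -.272 .15; python3 look.py tile0_c board_top tile1_c
```

```text
37.55 [0.5379 0.2245 0.1405] gap 0.0478 j [ 0.34  0.06 -0.65  0.37 -0.17  0.31] [-0.2  0.  -1.6]
tilt deg 29.6 y axis [0.005 1.    0.004]
to target, tool axes: [  -2.9 -496.5  -11.5]
side tile0_c [([0.5095, 0.2209, 0.138], 0.63)]
side board_top [([0.5032, -0.275, 0.0537], 0.78)]
side tile1_c [([0.5073, -0.2717, 0.0854], 0.92)]
top tile0_c [([0.51, 0.2229, 0.1234], 0.55)]
top board_top [([0.5057, -0.2758, 0.0546], 0.72)]
top tile1_c [([0.5048, -0.274, 0.0867], 0.86)]
([505.1, -272.7], [249.7, 190.5], 0.2, 0.94)
```

move_arm(targets=[[[-1,-45,-2],[0,0.58,0],1],[[-2,-105,-5],[0,1.16,0],1],[[-3,-165,-8],[0,1.74,0],1],[[-3,-225,-11],[0,2.32,0],1],[[-3,-285,-12],[0,2.92,0],1]])

```text
clock: 38.62
tcp_pos: [0.5313, -0.0634, 0.149]
orientation: [0.0, 0.003, 1.0, 0.001]
wrist_force: [1.7, -0.1, -0.2]
finger_gap: 0.0482
grip_force: 75.1
```

move_arm(targets=[[[0,-55,0],[0,0,0],1],[[0,-115,0],[0,0,0],1],[[-2,-170,0],[0,0,0],1],[[-3,-202,0],[0,0,0],1],[[-3,-212,5],[0,0,0],1]])

```text
clock: 39.25
tcp_pos: [0.533, -0.2757, 0.1425]
orientation: [0.001, 0.004, 1.0, 0.001]
wrist_force: [-0.1, -0.8, -1.2]
finger_gap: 0.0481
grip_force: 75.1
```

move_arm(targets=[[[0,0,0],[0,0,0],1],[[0,0,10],[0,0,0],1],[[0,0,20],[0,0,0],1]])

```text
clock: 39.62
tcp_pos: [0.5329, -0.2718, 0.1223]
orientation: [0.001, 0.002, 1.0, 0.001]
wrist_force: [0.8, 0.4, -0.4]
finger_gap: 0.0477
grip_force: 75.1
```

```bash
python3 st.py .533 -.2724 .092; python3 - <<'E'
from h import *
p=cam("side")
for t in ("tile0_c","tile1_c","board_top"): print(t,lm(t,p))
E
```

```text
39.625 [ 0.5329 -0.2718  0.1223] gap 0.0477 j [-0.61  0.41 -0.09  1.08  0.   -0.6 ] [ 0.8  0.4 -0.4]
tilt deg 0.07 y axis [0.004 1.    0.002]
to target, tool axes: [-0.1 -0.6 30.3]
tile0_c [([0.5054, -0.2767, 0.1298], 0.94), ([0.5106, -0.2757, 0.0782], 0.57)]
tile1_c [([0.5102, -0.2699, 0.0853], 0.66)]
board_top [([0.5035, -0.2737, 0.0513], 0.79)]
```

move_arm(targets=[[[0,0,12],[0,0,0],1],[[0,0,22],[0,0,0],1],[[0,0,28],[0,0,0],1],[[0,0,29],[0,0,0],1],[[0,0,29],[0,0,0],1]])

```text
clock: 40.45
tcp_pos: [0.5329, -0.2733, 0.094]
orientation: [0.001, 0.003, 1.0, 0.001]
wrist_force: [0.2, -0.3, -0.5]
finger_gap: 0.0485
grip_force: 75.1
```

move_arm(targets=[[[0,0,1],[0,0,0],1],[[0,0,1.5],[0,0,0],1]])

```text
clock: 40.7
tcp_pos: [0.533, -0.2733, 0.0928]
orientation: [0.001, 0.003, 1.0, 0.001]
wrist_force: [-0.7, -0.3, -1.0]
finger_gap: 0.048
grip_force: 75.1
```

```bash
python3 st.py .533 -.2724 .0896
```

```text
40.7 [ 0.533  -0.2733  0.0928] gap 0.048 j [-0.61  0.43 -0.13  1.01  0.   -0.6 ] [-0.7 -0.3 -1. ]
tilt deg 0.11 y axis [0.006 1.    0.001]
to target, tool axes: [0.1 0.9 3.2]
```

move_arm(targets=[[[0,0.8,1],[0,0,0],1],[[0,0.8,2.5],[0,0,0],1],[[0,0.8,2.5],[0,0,0],1]])

```text
clock: 41.08
tcp_pos: [0.5329, -0.2724, 0.09]
orientation: [0.001, 0.003, 1.0, 0.001]
wrist_force: [0.6, 0.3, -1.4]
finger_gap: 0.0479
grip_force: 75.2
```

move_arm(targets=[[[0,0,1],[0,0,0],1],[[0,0,1],[0,0,0],1]])

```text
clock: 41.32
tcp_pos: [0.533, -0.2724, 0.0897]
orientation: [0.001, 0.003, 1.0, 0.001]
wrist_force: [-2.4, 2.5, 4.4]
finger_gap: 0.0481
grip_force: 75.7
```

move_arm(targets=[[[0,0,1],[0,0,0],1],[[0,0,1],[0,0,0],1]])

```text
clock: 41.58
tcp_pos: [0.5329, -0.2724, 0.0896]
orientation: [0.001, 0.003, 1.0, 0.001]
wrist_force: [-4.0, 2.1, 10.1]
finger_gap: 0.0478
grip_force: 76.4
```

move_arm(targets=[[[0,0,-1.5],[0,0,0],0.0],[[0,0,-1.5],[0,0,0],-0.6],[[0,0,-1.5],[0,0,0],-0.6],[[0,0,-30],[0,0,0],-0.6],[[0,0,-62],[0,0,0],-0.6]])

```text
clock: 42.2
tcp_pos: [0.5323, -0.2722, 0.1496]
orientation: [-0.0, 0.003, 1.0, 0.001]
wrist_force: [0.2, -0.1, -0.1]
finger_gap: 0.0683
grip_force: 0.0
```

move_arm(targets=[[[-5,54,0],[0,0,0],1],[[-10,108,0],[0,0,0],1],[[-15,162,10],[0,0,0],1],[[-15,216,30],[0,0,0],1],[[-15,268,50],[0,0,0],1]])

```text
clock: 42.82
tcp_pos: [0.5495, -0.0028, 0.1]
orientation: [0.001, 0.003, 1.0, 0.001]
wrist_force: [0.7, -1.0, 0.1]
finger_gap: -0.0001
grip_force: 0.0
```

```bash
python3 st.py .548 -.004 .0275;  python3 - <<'E'
from h import *
p=cam("top");print([r for r in [rect(f"tile{n}_c",p,.104) for n in (0,)]],rect("board_top",p,.056),lm("board_top",p))
im=p["pixels"][:,:,::-1];a=cv2.resize(im[170:255,130:330],None,fx=4,fy=4,interpolation=cv2.INTER_CUBIC)
p=cam("side");print(lm("board_top",p))
im=p["pixels"][:,:,::-1];b=cv2.resize(im[190:270,170:290],None,fx=3,fy=3,interpolation=cv2.INTER_CUBIC)
c=np.zeros((580,800,3),np.uint8);c[:340]=a;c[340:,:360]=b;cv2.imwrite("pics/j.png",c)
E
```

```text
42.825 [ 0.5495 -0.0028  0.1   ] gap -0.0001 j [-0.15  0.34 -0.25  0.98  0.   -0.15] [ 0.7 -1.   0.1]
tilt deg 0.13 y axis [0.006 1.    0.002]
to target, tool axes: [ 1.6 -1.3 72.5]
[None] ([505.8, -271.9], [253.7, 192.2], 0.2, 0.63) [([0.5076, -0.277, 0.0536], 0.59)]
[]
```

View pics/j.png

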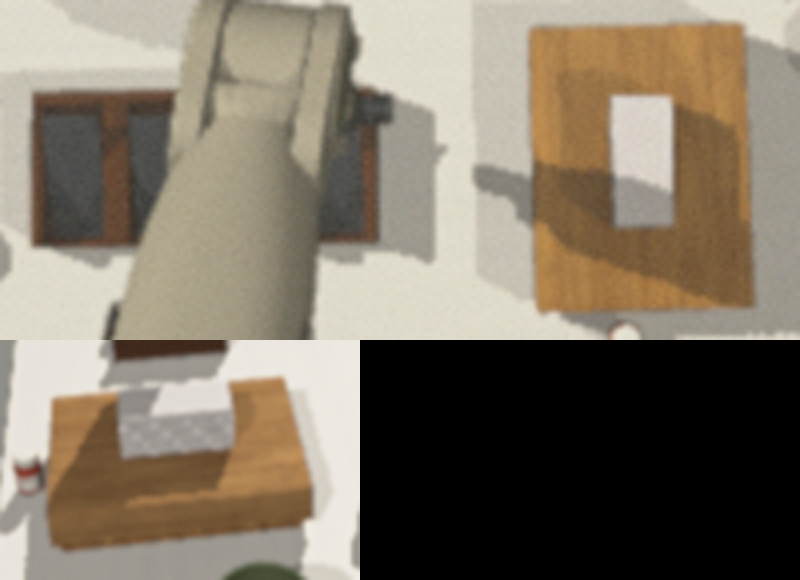

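The pile is four tiles high, aligned and centred on the board at (642,160); the beds are empty. Now I'll press bed3 level.

move_arm(targets=[[[1,-1,30],[0,0,0],1],[[1,-1,45],[0,0,0],1],[[1,-1,58],[0,0,0],1],[[1,-1,68],[0,0,0],1],[[1,-1,71],[0,0,0],1]])

```text
clock: 43.75
tcp_pos: [0.5483, -0.0056, 0.029]
orientation: [0.0, 0.003, 1.0, 0.001]
wrist_force: [0.0, -0.8, 0.8]
finger_gap: -0.0001
grip_force: 0.3
```

move_arm(targets=[[[0,0,1],[0,0,0],1],[[0,0,2],[0,0,0],1],[[0,0,2],[0,0,0],1]])

```text
clock: 44.12
tcp_pos: [0.5486, -0.0053, 0.028]
orientation: [0.001, 0.003, 1.0, 0.001]
wrist_force: [-1.6, 0.3, 2.0]
finger_gap: -0.0001
grip_force: 1.4
```

```bash
python3 st.py .548 -.004 .0275
```

```text
44.125 [ 0.5486 -0.0053  0.028 ] gap -0.0001 j [-0.16  0.41 -0.35  0.81  0.   -0.15] [-1.6  0.3  2. ]
tilt deg 0.11 y axis [0.005 1.    0.002]
to target, tool axes: [0.6 1.3 0.5]
```

move_arm(targets=[[[0,0,1],[0,0,0],1],[[0,0,2],[0,0,0],1],[[0,0,2],[0,0,0],1]])

```text
clock: 44.5
tcp_pos: [0.5487, -0.0053, 0.0273]
orientation: [0.001, 0.003, 1.0, 0.001]
wrist_force: [-5.6, 1.1, 14.6]
finger_gap: -0.0002
grip_force: 7.2
```

move_arm(targets=[[[0,0,1],[0,0,0],1],[[0,0,1],[0,0,0],1]])

```text
clock: 44.75
tcp_pos: [0.5487, -0.0054, 0.0271]
orientation: [0.002, 0.003, 1.0, 0.001]
wrist_force: [-6.0, 0.5, 19.8]
finger_gap: -0.0002
grip_force: 9.9
```

move_arm(targets=[[[0,0,-40],[0,0,0],1],[[0,0,-70],[0,0,0],1],[[0,45,-70],[0,0,0],1],[[0,77,-70],[0,0,0],1],[[0,77,-50],[0,0,0],1]])

```text
clock: 45.38
tcp_pos: [0.5504, 0.0737, 0.0761]
orientation: [0.003, 0.001, 1.0, 0.001]
wrist_force: [0.4, -0.3, -0.5]
finger_gap: 0.0002
grip_force: 0.0
```

move_arm(targets=[[[0,0,15],[0,0,0],1],[[0,0,30],[0,0,0],1],[[0,0,42],[0,0,0],1],[[0,0,48],[0,0,0],1],[[0,0,50],[0,0,0],1]])

```text
clock: 46.0
tcp_pos: [0.5486, 0.0712, 0.0267]
orientation: [0.001, 0.003, 1.0, 0.001]
wrist_force: [-8.6, 0.1, 28.0]
finger_gap: -0.0002
grip_force: 13.9
```

move_arm(targets=[[[0,0,0.5],[0,0,0],1],[[0,0,0.5],[0,0,0],1]])

```text
clock: 46.25
tcp_pos: [0.5486, 0.0712, 0.0269]
orientation: [0.001, 0.003, 1.0, 0.001]
wrist_force: [-8.6, -0.8, 22.8]
finger_gap: -0.0002
grip_force: 11.6
```

move_arm(targets=[[[0,0,-40],[0,0,0],1],[[0,0,-70],[0,0,0],1],[[0,45,-70],[0,0,0],1],[[0,76.5,-70],[0,0,0],1],[[0,76.5,-50],[0,0,0],1]])

```text
clock: 46.88
tcp_pos: [0.5508, 0.15, 0.0756]
orientation: [0.003, 0.002, 1.0, 0.001]
wrist_force: [0.5, -0.7, -0.9]
finger_gap: 0.0001
grip_force: 0.0
```

move_arm(targets=[[[0,0,15],[0,0,0],1],[[0,0,30],[0,0,0],1],[[0,0,42],[0,0,0],1],[[0,0,48],[0,0,0],1],[[0,0,50],[0,0,0],1]])

```text
clock: 47.5
tcp_pos: [0.5491, 0.1476, 0.0267]
orientation: [0.001, 0.003, 1.0, 0.001]
wrist_force: [-10.0, -1.9, 29.1]
finger_gap: 0.0
grip_force: 14.5
```

move_arm(targets=[[[0,0,0],[0,0,0],1],[[0,0,0],[0,0,0],1]])

```text
clock: 47.75
tcp_pos: [0.549, 0.1476, 0.027]
orientation: [0.001, 0.003, 1.0, 0.001]
wrist_force: [-8.5, -2.1, 21.9]
finger_gap: -0.0001
grip_force: 10.9
```

move_arm(targets=[[[0,0,-40],[0,0,0],1],[[0,0,-70],[0,0,0],1],[[0,45,-70],[0,0,0],1],[[0,76.5,-70],[0,0,0],1],[[0,76.5,-50],[0,0,0],1]])

```text
clock: 48.38
tcp_pos: [0.5512, 0.2268, 0.0758]
orientation: [0.003, 0.002, 1.0, 0.002]
wrist_force: [-0.3, -0.5, 0.4]
finger_gap: -0.0001
grip_force: 0.0
```

move_arm(targets=[[[0,0,15],[0,0,0],1],[[0,0,30],[0,0,0],1],[[0,0,42],[0,0,0],1],[[0,0,48],[0,0,0],1],[[0,0,50],[0,0,0],1]])

```text
clock: 49.0
tcp_pos: [0.5495, 0.2241, 0.0268]
orientation: [0.001, 0.003, 1.0, 0.001]
wrist_force: [-9.1, -3.5, 27.4]
finger_gap: -0.0001
grip_force: 13.3
```

move_arm(targets=[[[0,0,0],[0,0,0],1],[[0,0,0],[0,0,0],1]])

```text
clock: 49.25
tcp_pos: [0.5495, 0.2241, 0.0271]
orientation: [0.001, 0.003, 1.0, 0.001]
wrist_force: [-7.4, -3.3, 19.7]
finger_gap: -0.0001
grip_force: 9.9
```

All four beds pressed to the stop. I'll retreat and check.

move_arm(targets=[[[0,0,-40],[0,0,0],1],[[0,0,-90],[0,0,0],1],[[40,0,-140],[0,0,0],1],[[80,0,-170],[0,0,0],1],[[120,0,-190],[0,0,0],1]])

```text
clock: 49.88
tcp_pos: [0.429, 0.2249, 0.216]
orientation: [0.002, 0.003, 1.0, 0.001]
wrist_force: [-0.8, 0.3, 1.2]
finger_gap: -0.0
grip_force: 0.0
```

move_arm(targets=[[[10,-20,-10],[0,0,0],1],[[10,-20,-10],[0,0,0],1]])

```text
clock: 50.12
tcp_pos: [0.4191, 0.2046, 0.2253]
orientation: [0.002, 0.003, 1.0, 0.001]
wrist_force: [0.9, 0.1, 0.3]
finger_gap: -0.0001
grip_force: 0.0
```

```bash
python3 st.py;  python3 - <<'E'
from h import *
p=cam("top")
for t in ("board_top","tile0_c","spice","mug"): print(lm(t,p))
im=p["pixels"][:,:,::-1];a=cv2.resize(im[130:255,130:400],None,fx=2.96,fy=2.96,interpolation=cv2.INTER_CUBIC)[:,:800]
p=cam("side")
for t in ("board_top","tile0_c","spice","mug"): print(lm(t,p))
im=p["pixels"][:,:,::-1];b=cv2.resize(im[130:260,170:320],None,fx=1.75,fy=1.75,interpolation=cv2.INTER_CUBIC)
c=np.zeros((600,800,3),np.uint8);c[:a.shape[0],:a.shape[1]]=a;h=min(600-a.shape[0],b.shape[0]);c[a.shape[0]:a.shape[0]+h,:b.shape[1]]=b[:h];cv2.imwrite("pics/k.png",c)
E
```

```text
50.125 [0.4191 0.2046 0.2253] gap -0.0001 j [ 0.28  0.1  -0.24  1.23  0.    0.29] [0.9 0.1 0.3]
tilt deg 0.21 y axis [0.007 1.    0.002]
[([0.5063, -0.2775, 0.0545], 0.74)]
[([0.5079, -0.272, 0.0961], 0.6), ([0.5661, -0.5578, 0.0012], 0.31)]
[([0.7298, -0.2736, -0.0004], 0.48)]
[([0.5693, -0.5591, 0.0056], 0.76)]
[([0.5054, -0.2755, 0.0535], 0.84), ([0.5063, -0.2766, 0.0987], 0.6)]
[([0.5038, -0.2762, 0.101], 0.92)]
[([0.7274, -0.2772, -0.004], 0.86)]
[([0.5659, -0.561, 0.0011], 0.7)]
```

View pics/k.png

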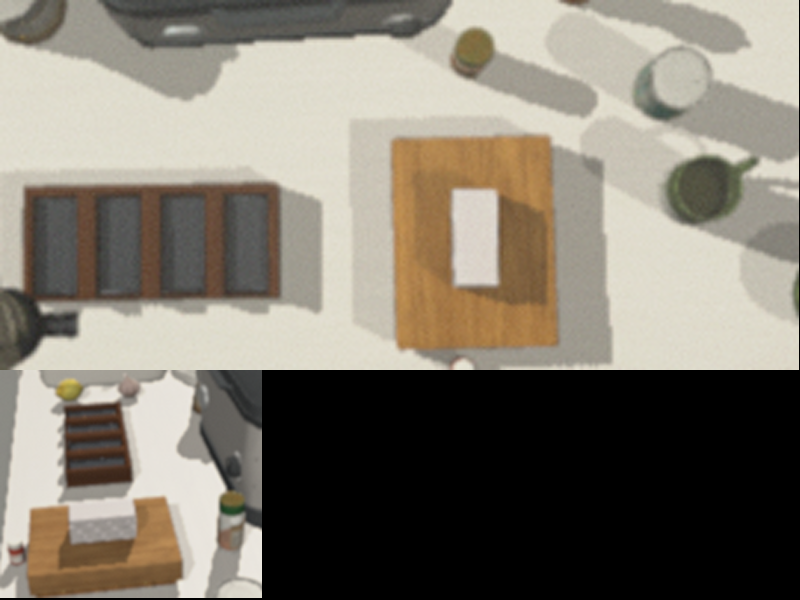

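The four beds lie level in the tray (25-278, 185-298). The pile sits square at the board's middle (475,237), and the jar (473,50) and mug (703,188) are standing.

```bash
python3 -c "
from workcell import env
print(env.hand_in())"
```

```text
the job is handed in; nothing more can be done
None
```

I handed the job in after about 50 s of robot time: all four tiles are in one aligned pile at the middle of the board, the four beds are pressed level, and the jar and mug are still standing. No verdict came back.

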